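Tip a rail into the dowel drilling jig and lock it

TASK

Load the dowel drilling jig with pushes alone, taking nothing between the fingers and lifting nothing: push the standing rail near its top so that it topples towards the length stop and lies flat on the dark liner, then push it along by its near end until its far end sits home against the stop under the metal bush plate, and only then swing the cam lever round as far as it goes so that it locks the rail flush against the fence. Leave the glue bottle, the tape measure and the pencil where they are.

Things in the scene. Friction and masses are not known exactly. Their poses are not given: they have to be found in the camera images.
- jig: dowel drilling jig, screwed to the bench: plywood base 18 mm thick (x -90 to 60, y -190 to 150 mm) with a dark liner, a wooden fence on its +x side, a length stop at its +y end and a cam lever on its -x side. Origin on the bench; own x across the jig towards the fence, y along it towards the stop, z up. 'Jig frame' offsets below are in mm in this frame
- liner (a point): centre of the dark abrasive liner, the marked place on which the rail must lie, on its top surface 19.5 mm above the bench (jig frame 2, -32, 19.5). The liner is 66 mm wide (x) and 305 mm long (y), flat from end to end
- stop_face (a point): point on the length stop's face at liner height (jig frame 10, 120, 19.5), where the middle of the rail's end comes to rest. The face looks to the jig's -y
- fence_face (a point): point on the fence's face at liner height (jig frame 35, 40, 19.5). The face looks to the jig's -x; the fence is 24 mm thick, its top 50 mm above the bench, and it runs the whole length of the jig
- bush_plate (a point): centre of the top of the aluminium bush plate (jig frame 3, 118, 50), 64 x 56 x 8 mm, with two brass drill bushes standing 7 mm above it. It covers the liner from y 90 to the stop; its underside is 42 mm above the bench, so the lying rail (top at 37.5 mm) slides in under it with 4.5 mm to spare
- cam_pivot (a point): top of the upright bolt on which the cam lever turns (jig frame -45, 30, 45)
- lever_end (a point): centre of the 25 mm ball at the free end of the cam lever, 92 mm out from the bolt, 43.5 mm above the bench; own x along the lever, outwards. It turns with the lever, a nearly level round bar 16 mm thick, its middle about 40 mm above the bench, from bolt to ball
- cam (a joint): cam lever angle, rad. 0 is open: lever 150 degrees from the jig's x (counter-clockwise from above). It grows counter-clockwise from above, the ball going away from the stop end, up to a hard end at 1.54. The 44 mm eccentric disc then pushes the rail to the fence; it squeezes a flush rail from 1.48 on. Stiff by friction (0.18 N m), it stays where left; the last part takes up to about 15 N at the ball
- rail: the rail, a loose pale wooden board 50 x 160 x 18 mm, about 0.1 kg, standing on end on the liner by the fence. Origin: centre of the broad face that looks to the stop (and lies on the liner once toppled). Own y along its length (up while standing, towards the stop once it lies), x across its width towards the fence, z out of the other broad face
- rail_top (a point): centre of the rail's upper end while it stands, about 180 mm above the bench; this is the end that belongs against the stop
- rail_foot (a point): centre of the rail's lower end while it stands, on the liner; the end to push once the rail lies
- glue_bottle: cream wood-glue bottle with red nozzle, 62 mm wide, 174 mm tall, standing behind the fence; a bystander. Origin: centre of its base
- tape_measure: yellow and black tape measure, 43 x 82 x 68 mm, standing on the bench on the robot's side of the jig; a bystander. Origin: centre of its underside
- pencil: red flat carpenter's pencil, 15 x 186 x 9 mm, lying on the bench behind the fence; a bystander. Origin: centre of its underside
Not all that is in view belongs to the job. Of the things that look like the rail, the smallest one is meant.

How it is judged:
By the outcome, as a careful person would: the job done as asked, in the order asked, and still so for the second after the job is handed in, with the robot touching nothing.
It also fails if it takes over 58 s, if anything falls off the work surface, if the arm or the gripper's body presses on something with over 40 N, if the wrist force passes 120 N, or if a joint passes its speed limit or range.

ROBOT

A 6-joint arm with a two-finger parallel gripper is mounted at the origin on a cart in front of the work surface, level with it; the furniture and walls round the work are solid. World frame = base frame: x ahead of the robot, y to its left, z up, the work surface at z = 0. Lengths are in mm, angles in rad, forces in N, time in s.
With the tool pointing down it reaches from about 400 to 925 mm from the base axis. Payload 12.5 kg.
Tool frame: the origin (TCP) lies at the very end of the fingers, on their centre line; the grasp point (between the pads) lies 19 mm behind it (robot.hold_point_z is the distance from the TCP to the grasp point, in mm); z points along the fingers, y is the line along which they close (so a half turn about z gives the same grasp; the last joint's range is limited). The gripper opens to 95 mm and grips with 3 to 60 N. Pads are 20 mm wide; open, the fingers measure 119 mm over their backs; the gripper's body (75 mm by 180 mm) begins 59 mm behind the grasp point.
Start: joints at [-1.275, 0.491, 1.559, -0, 1.092, -0.106], TCP at [244.446, -575.233, 214.661] pointing down, gripper open.
Joint ranges: [-3.1, 3.1], [-0.84, 2.19], [0.05, 2.79], [-1.13, 4.28], [0.06, 2.93], [-2.69, 2.69]. Speed limits (rad/s): [2.22, 2.22, 2.79, 3.14, 3.14, 3.14].

INTERFACE

Orientations are given as a rotation vector (axis times angle).
In Python, from workcell import sensors, optics, robot, models gives the robot as it stands.
- The arm moves only by the tool send_rows, never from a script. Its argument "deltas" is a list of rows, each a list of 5 numbers: the opening, from 0 (shut) to 1 (fully open), then the shift along the tool's x, y, z each as a share of 300 mm, from -1 to 1, then the turn about the tool's z as a share of 2 pi rad, from -1 to 1. In form: [[grip, x, y, z, yaw], ...]. A call has 1 to 10 rows; each row shifts and turns the commanded pose from where the row before left it, along the tool's axes as they then stand; what a row does not reach is not made up. A row lasts 1/10 s, in which the tool goes at most 50 mm and 8.59 degrees, less where a joint would pass 70% of its speed; a pose out of reach is approached as far as the arm can. A call with a number of a shift or a turn outside -1 to 1 is refused whole. A call with a gripper value outside its range is refused whole. The fingers move at their own pace and stop on an object; the grip force is fixed at half the most. Time passes only in rows, so rows that do not move let the fingers close. It gives the time, the measured TCP pose, the force, the opening and the grip force at its end, in the units of the state.
- sensors.get_state(): the state, without advancing time (a new reading comes with each control period).
- optics.get_image(name): name is "side" or "top" or "wrist"; returns a dict with "image" (420x560x3 uint8, blue, green, red), "depth" (420x560 float32, mm along the optical axis (not along the pixel's ray), 0 where there is no reading), "fx", "fy", "cx", "cy" (pixels), "k1" (the pictures are not rectified: a ray, as slopes to the right and down, at radius r is drawn at 1 + k1 r^2 times it, then the intrinsics apply), "camera_from_world" (4x4, takes a point from world to camera coordinates); the wrist camera has in their place "tool_from_camera" (4x4, takes a point from camera to tool coordinates, whose origin is the TCP and whose axes are the flange's). Camera axes: x right, y up, looking along -z (the intrinsics and any distortion apply to the point x, -y, -z); pixel columns grow to the right and rows downward; lengths in mm; the calibration is good to about 2 mm. A picture is of the moment at which its call begins: read the wrist's pose just before it.
- robot.close_job(): hands the job in; it is judged then, once.
Trained networks look in the newest picture that a camera, given by its name, has taken for a name from the list of things; names that differ only in an ending like _2 or _b are one class to them, and where a whole thing is asked for, a point or a joint stands for the part that bears it (a point fixed in the world has none). Each returns a list of dicts, best first, with "score" (0 to 1); they miss things now and then, are a little off and sometimes report something else, mostly with a low value. They report only what shows in the picture. A call takes as long as a camera call. They do not tell look-alikes from the thing itself.
- models.boxes_of(camera, label): "location" ([x, y, z] in mm, in world coordinates, good to about 4 mm: the middle of the surface that is visible of it).
- models.trace(camera, label): "region" (420x560 bool, what is visible of it).
The state is a dict: "time_s": time; "joint_pos": joint angles; "joint_vel": joint speeds; "joint_torque": joint torques, N m; "ee_pos": TCP position; "tcp_rot": TCP orientation; "ft_force": force on the tool from outside, world axes, zero at the start; "torque": the same for the moment, N m; "finger_gap": finger opening in mm; "grasp_force": force on a finger pad.
Only numpy, scipy, OpenCV 4.12 (cv2) and the standard library are available. Lean on these libraries where they do the work, as an engineer would, in place of code of your own. Each camera call takes 0.05 s, during which the arm holds its last target. There are 200 camera calls.

## Working session

There is one attempt and no reset: what is moved stays moved. The work goes in short steps, Python scripts to look and compute and a tool call to move; the robot and the scene stay as the last step left them, time stands still between calls to the robot, and variables do not carry over. Pictures are saved under pics/ and viewed, at most 10 in all, crops included, and the job is handed in when it is done.

Besides the shell and the picture viewer there is one more tool, called after "Request:" by a JSON object that holds its "fn" and its "kwargs". send_rows: Moves the arm, as the interface text tells. Shift numbers are shares of 300 mm and turn numbers shares of 2 pi rad, none past 1 either way. Its arguments: {"type":"object","properties":{"deltas":{"type":"array"}},"required":["deltas"]}

```bash
mkdir -p pics; cat > h.py <<'E'
import numpy as np, cv2
from workcell import sensors, optics, robot, models
def ray(im,u,v):
    xd=(u-im["cx"])/im["fx"]; yd=(v-im["cy"])/im["fy"]
    x,y=xd,yd
    for _ in range(20):
        s=1+im["k1"]*(x*x+y*y); x,y=xd/s,yd/s
    return np.array([x,-y,-1.0])
def world(im,u,v,d=None,z=None):
    T=np.linalg.inv(im["camera_from_world"]); r=ray(im,u,v)
    if z is None:
        if d is None: d=im["depth"][int(v),int(u)]
        return T[:3,:3]@(r*d)+T[:3,3]
    w=T[:3,:3]@r; return T[:3,3]+w*(z-T[2,3])/w[2]
def pix(im,p):
    c=im["camera_from_world"]@np.r_[p,1]; x,y=c[0]/-c[2],-c[1]/-c[2]
    s=1+im["k1"]*(x*x+y*y); return im["fx"]*x*s+im["cx"],im["fy"]*y*s+im["cy"]
E
python3 - <<'E'
from h import *
for n in ("top","side"):
    im=optics.get_image(n); cv2.imwrite(f"pics/{n}0.png",im["image"])
    for l in ("rail","lever_end","cam_pivot","jig","bush_plate","glue_bottle","tape_measure","pencil","rail_top","liner","stop_face","fence_face","rail_foot"):
        try: print(n,l,[(np.round(d["location"]).astype(int).tolist(),round(d["score"],2),np.round(pix(im,d["location"])).tolist()) for d in models.boxes_of(n,l)])
        except Exception as e: print(l,e)
print(sensors.get_state())
E
```

```text
top rail [([628, -223, 155], 0.84, [349.0, 181.0]), ([675, 116, 223], 0.82, [168.0, 149.0]), ([398, -190, 226], 0.65, [339.0, 305.0])]
top lever_end [([533, -86, 44], 0.58, [278.0, 232.0])]
top cam_pivot [([580, -122, 21], 0.86, [294.0, 211.0]), ([623, -227, 153], 0.55, [351.0, 184.0])]
top jig [([584, -121, 18], 0.86, [294.0, 210.0])]
top bush_plate [([585, -120, 16], 0.77, [293.0, 210.0])]
top glue_bottle [([715, -20, 126], 0.93, [246.0, 141.0])]
top tape_measure [([481, -274, 66], 0.76, [367.0, 256.0]), ([588, -123, 16], 0.37, [295.0, 208.0])]
top pencil [([708, -177, 8], 0.85, [318.0, 157.0])]
top rail_top [([625, -225, 151], 0.96, [350.0, 183.0]), ([678, 118, 225], 0.75, [167.0, 148.0]), ([398, -190, 225], 0.63, [339.0, 305.0])]
top liner [([586, -123, 19], 0.56, [295.0, 209.0])]
top stop_face [([584, -120, 20], 0.88, [294.0, 210.0])]
top fence_face [([586, -125, 17], 0.6, [296.0, 209.0])]
top rail_foot [([399, -193, 224], 0.95, [340.0, 305.0]), ([677, 118, 223], 0.82, [167.0, 148.0]), ([623, -227, 154], 0.68, [351.0, 184.0])]
side rail [([627, -242, 114], 0.93, [313.0, 265.0]),
[... 1146 characters left out ...]
joint_pos': array([-1.27461595e+00,  4.90918853e-01,  1.55891368e+00, -1.22094362e-05,
        1.09170587e+00, -1.05626671e-01]), 'joint_vel': array([-5.99814197e-05, -1.65412302e-04,  1.47782085e-03, -5.15541855e-04,
       -4.81805505e-04, -7.40283633e-04]), 'joint_torque': array([ 1.21915818e-03, -6.12458754e+01, -2.58423382e+01,  6.93946634e-02,
        4.46751178e-02,  3.66622794e-05]), 'ee_pos': array([ 244.43182388, -575.22989122,  214.64450802]), 'tcp_rot': array([ 3.07834908e+00,  6.26917450e-01, -8.83427773e-06]), 'ft_force': array([-0.37516064, -1.32997757,  0.17357543]), 'torque': array([-0.01310713, -0.0478874 , -0.0382881 ]), 'grasp_force': 0.0, 'finger_gap': 95.11452678836996}
```

```bash
python3 - <<'E'
import cv2
a=cv2.imread("pics/top0.png");b=cv2.imread("pics/side0.png")
cv2.imwrite("pics/top0c.png",cv2.resize(a[110:330,140:420],None,fx=2.7,fy=2.7,interpolation=cv2.INTER_CUBIC))
cv2.imwrite("pics/side0c.png",cv2.resize(b[120:360,150:430],None,fx=2.5,fy=2.5,interpolation=cv2.INTER_CUBIC))
E
```

```text
(no output)
```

View pics/top0c.png

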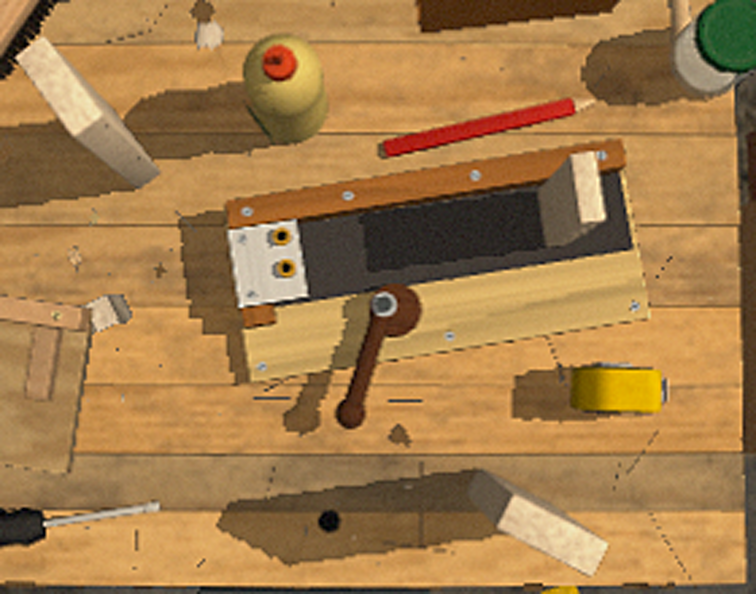

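View pics/side0c.png

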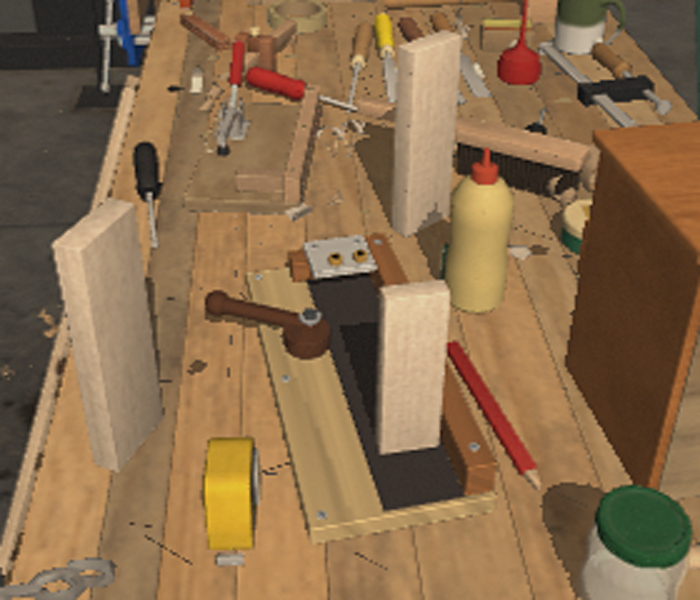

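```bash
cat >> h.py <<'E'
import json,os
if os.path.exists("jig.json"):
    J=np.array(json.load(open("jig.json")))
    ang=J[2]
def j2w(p):
    c,s=np.cos(J[2]),np.sin(J[2]); p=np.asarray(p,float)
    return np.r_[J[0]+c*p[0]-s*p[1],J[1]+s*p[0]+c*p[1],p[2:]]
def w2j(p):
    c,s=np.cos(J[2]),np.sin(J[2]); x,y=p[0]-J[0],p[1]-J[1]
    return np.r_[c*x+s*y,-s*x+c*y,p[2:]]
E
python3 - <<'E'
import h; from h import *
from scipy.optimize import least_squares
im=optics.get_image("top"); si=optics.get_image("side")
f=lambda u,v:(u/2.7+140,v/2.7+110); g=lambda u,v:(u/2.5+150,v/2.5+120)
top=[((650,318),(-90,-190,18)),((250,382),(-90,150,18)),((623,141),(59,-190,50)),((627,166),(35,-190,50)),
((297,220),(35,90,50)),((308,298),(-29,90,50)),((238,308),(-29,146,50)),((383,305),(-45,30,45))]
sd=[((314,528),(-90,-190,18)),((250,274),(-90,150,18)),((310,318),(-45,30,45))]
def res(q):
    h.J=q
    return np.concatenate([np.subtract(pix(im,j2w(b)),f(*a)) for a,b in top]+[np.subtract(pix(si,j2w(b)),g(*a)) for a,b in sd])
r=least_squares(res,[600,-110,0.15],loss="soft_l1"); J=h.J=r.x
print(J,np.degrees(J[2]),res(J).reshape(-1,2).round(1).tolist()); json.dump(J.tolist(),open("jig.json","w"))
for c in [(568,155),(597,152),(606,218),(577,224)]: print("railtop jig",w2j(world(im,*f(*c),z=179.5)).round(1))
print("ball",w2j(world(im,*f(350,413),z=50)).round(1))
print("spawn ball start/end",j2w([-125,76,43]),j2w([-94,-48,43]))
for n,l in (("side","glue_bottle"),("top","glue_bottle"),("top","tape_measure")):
    (optics.get_image(n)); 
    d=models.boxes_of(n,l); print(n,l,[(w2j(x["location"]).round(),x["score"]) for x in d])
for z in (205,225): print("look-alike near corners", z,[world(im,*f(*c),z=z).round() for c in [(515,492),(608,543),(594,576),(497,527)]])
print("jar top",world(im,*f(735,35)).round(), "depths",[world(im,*f(*c)).round().tolist() for c in [(550,535),(60,80),(590,190)]])
for p in ([10,-130],[10,-200],[10,-40]): print(p,j2w(p))
E
```

```text
[ 6.02611933e+02 -1.15630103e+02  1.64307820e-01] 9.414144637354653 [[0.3, -0.5], [-0.5, 0.5], [1.5, -2.0], [2.0, -0.7], [-1.0, -0.4], [-0.5, -0.5], [0.0, -0.1], [0.1, -0.2], [-2.5, 0.5], [-3.1, -1.1], [-1.2, -1.2]]
railtop jig [  30.2 -112.1  179.5]
railtop jig [  29.1 -132.8  179.5]
railtop jig [ -18.1 -130.5  179.5]
railtop jig [ -19.  -109.5  179.5]
ball [-126.8   70.6   50. ]
spawn ball start/end [466.86417397 -61.0998749   43.        ] [ 517.72927971 -178.35916459   43.        ]
side glue_bottle [(array([129.,  59.,  82.]), 0.95)]
top glue_bottle [(array([128.,  80., 127.]), 0.77)]
top tape_measure [(array([-143., -139.,   64.]), 0.71), (array([  -0., -114.,  155.]), 0.61)]
look-alike near corners 205 [array([ 419., -178.,  205.]), array([ 385., -240.,  205.]), array([ 363., -231.,  205.]), array([ 396., -166.,  205.])]
look-alike near corners 225 [array([ 421., -176.,  225.]), array([ 388., -236.,  225.]), array([ 366., -227.,  225.]), array([ 398., -164.,  225.])]
jar top [ 768. -376.   83.] depths [[393.0, -198.0, 227.0], [693.0, 126.0, 226.0], [626.0, -237.0, 178.0]]
[10, -130] [ 633.74128812 -242.24354377]
[10, -200] [ 645.19115402 -311.30077055]
[10, -40] [ 619.02003197 -153.45568076]
```

Request:
{"fn": "send_rows", "kwargs": {"deltas": [[0,0,0,0,0.02],[0,0,0,0,0.018],[0,0.12,-0.06,0,0],[0,0.12,-0.06,0,0],[0,0.12,-0.06,0,0],[0,0.12,-0.06,0,0],[0,0.12,-0.06,0,0],[0,0.12,-0.06,0,0],[0,0.12,-0.06,0,0],[0,0,0,0,0]]}}

```text
time_s: 2.8
ee_pos: [475.8, -407.2, 214.6]
tcp_rot: [-3.13, -0.262, -0.001]
ft_force: [-0.5, -0.3, 0.1]
finger_gap: 20.7
grasp_force: 0.0
```

```bash
cat > st.py <<'E'
from h import *
from scipy.spatial.transform import Rotation as R
s=sensors.get_state(); print(s["time_s"],"jig",w2j(s["ee_pos"]).round(1),"F",s["ft_force"].round(1),"gap",s["finger_gap"])
M=R.from_rotvec(s["tcp_rot"]).as_matrix(); print("toolx in jig deg",np.degrees(np.arctan2(M[1,0],M[0,0])-ang).round(2),s["joint_pos"].round(2))
E
python3 st.py
```

```text
2.8 jig [-172.8 -266.9  214.6] F [-0.5 -0.3  0.1] gap 20.730438499817463
toolx in jig deg 0.16 [-0.81  0.49  1.56  0.    1.09  0.59]
```

Candidates for the rail (top view pixels): the board in the jig (349,181), the tall board behind (168,149), and the tall board in front (339,305). The first is meant, because its top is at about 178 mm and the others' are at about 226 mm. I'll check it in a crop.

Request:
{"fn": "send_rows", "kwargs": {"deltas": [[0,0.12,-0.05,0,0],[0,0.12,-0.05,0,0],[0,0.12,-0.05,0,0],[0,0.12,-0.05,0,0],[0,0.113,-0.05,0.05,0],[0,0,0,0.05,0],[0,0,0,0,0]]}}

```text
time_s: 3.5
ee_pos: [635.1, -306.6, 182.0]
tcp_rot: [-3.129, -0.257, 0.006]
ft_force: [0.3, -0.2, -0.3]
finger_gap: 0.3
grasp_force: 0.0
```

```bash
python3 st.py; python3 - <<'E'
from h import *
im=optics.get_image("side"); cv2.imwrite("pics/s1.png",cv2.resize(im["image"][180:340,210:410],None,fx=3,fy=3,interpolation=cv2.INTER_CUBIC))
t=optics.get_image("top"); 
r=models.trace("side","rail"); print([(x["score"],x["region"].sum(),np.argwhere(x["region"]).mean(0).round()) for x in r])
E
```

```text
3.5 jig [   0.8 -193.7  182. ] F [ 0.3 -0.2 -0.3] gap 0.3350873208617577
toolx in jig deg -0.02 [-0.54  0.64  1.37 -0.    1.14  0.86]
[(0.81, np.int64(1505), array([270., 312.])), (0.56, np.int64(3109), array([252., 194.])), (0.44, np.int64(6742), array([278., 291.]))]
```

View pics/s1.png

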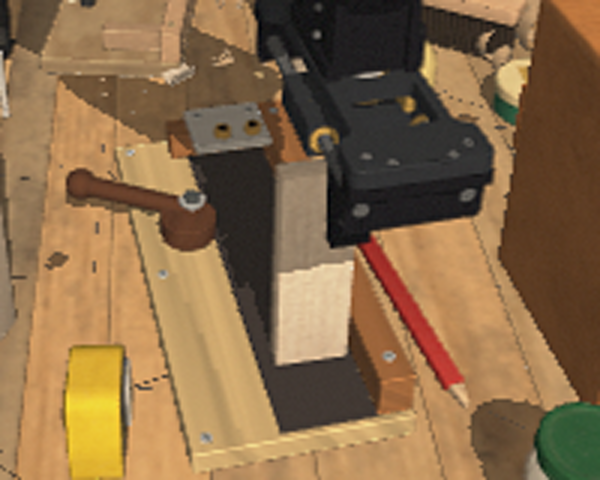

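```bash
python3 - <<'E'
from h import *
im=optics.get_image("side"); s=sensors.get_state()["ee_pos"]
for p in (s,s+[0,0,78],j2w([5.5,-131,100]),j2w([5.5,-131,179])): print((np.subtract(pix(im,p),(210,180))*3).round())
print("cam jig",w2j(np.linalg.inv(im["camera_from_world"])[:3,3]).round())
u,v=(np.array(pix(im,s))).round().astype(int)
for dv in (-30,-20,-12,-8,-4,0,4): print(dv,w2j(world(im,u,v+dv)).round(),w2j(world(im,u+5,v+dv)).round())
E
```

```text
[345. 235.]
[354. 121.]
[313. 272.]
[319. 175.]
cam jig [-180. -670.  613.]
-30 [ -30. -269.  306.] [ -24. -271.  306.]
-20 [ -33. -277.  296.] [ -28. -285.  300.]
-12 [ -32. -278.  282.] [ -24. -277.  280.]
-8 [ -32. -279.  276.] [ -24. -276.  272.]
-4 [ -31. -279.  268.] [ -24. -278.  267.]
0 [  -1. -201.  191.] [   8. -201.  189.]
4 [  26. -131.  119.] [ 84. -11.   6.]
```

Request:
{"fn": "send_rows", "kwargs": {"deltas": [[0,0.016,-0.05,0.057,0],[0,0,-0.05,0,0],[0,0,-0.03,0,0],[0,0,-0.02,0,0],[0,0,-0.02,0,0],[0,0,0,0,0]]}}

```text
time_s: 4.3
ee_pos: [632.6, -255.5, 168.3]
tcp_rot: [3.131, 0.257, 0.001]
ft_force: [1.0, 0.8, 0.8]
finger_gap: 0.4
grasp_force: 0.0
```

```bash
python3 st.py
```

```text
4.3 jig [   6.7 -142.9  168.3] F [1.  0.8 0.8] gap 0.4227299589024941
toolx in jig deg -0.04 [-0.48  0.62  1.46 -0.    1.07  0.93]
```

Request:
{"fn": "send_rows", "kwargs": {"deltas": [[0,0,-0.02,0,0],[0,0,-0.02,0,0],[0,0,-0.02,0,0],[0,0,-0.02,0,0],[0,0,-0.02,0,0],[0,0,-0.02,0,0],[0,0,0,0,0],[0,0,0.04,-0.05,0],[0,0,0.1,-0.05,0],[0,0,0.1,0,0]]}}

```text
time_s: 5.3
ee_pos: [639.3, -292.4, 200.1]
tcp_rot: [3.129, 0.257, 0.005]
ft_force: [1.6, 0.1, 0.2]
finger_gap: 0.5
grasp_force: 0.0
```

Request:
{"fn": "send_rows", "kwargs": {"deltas": [[0,0,0.06,0,0],[0,0,0,0,0],[0,0,0,0,0]]}}

```text
time_s: 5.6
ee_pos: [640.9, -308.9, 196.7]
tcp_rot: [-3.13, -0.255, 0.002]
ft_force: [0.1, -0.3, -0.8]
finger_gap: 0.3
grasp_force: 0.0
```

```bash
python3 st.py; python3 - <<'E'
from h import *
im=optics.get_image("top"); print([(w2j(x["location"]).round(1),x["score"]) for x in models.boxes_of("top","rail")])
cv2.imwrite("pics/t2.png",cv2.resize(im["image"][140:280,200:400],None,fx=4,fy=4,interpolation=cv2.INTER_CUBIC))
E
```

```text
5.6 jig [   6.1 -196.9  196.7] F [ 0.1 -0.3 -0.8] gap 0.26567069968435547
toolx in jig deg -0.1 [-0.54  0.63  1.34  0.    1.17  0.87]
[(array([111.7, 219. , 220.2]), 0.72), (array([  6.5, -20.6,  39.2]), 0.7), (array([-198.3,  -19.6,   80. ]), 0.57)]
```

View pics/t2.png

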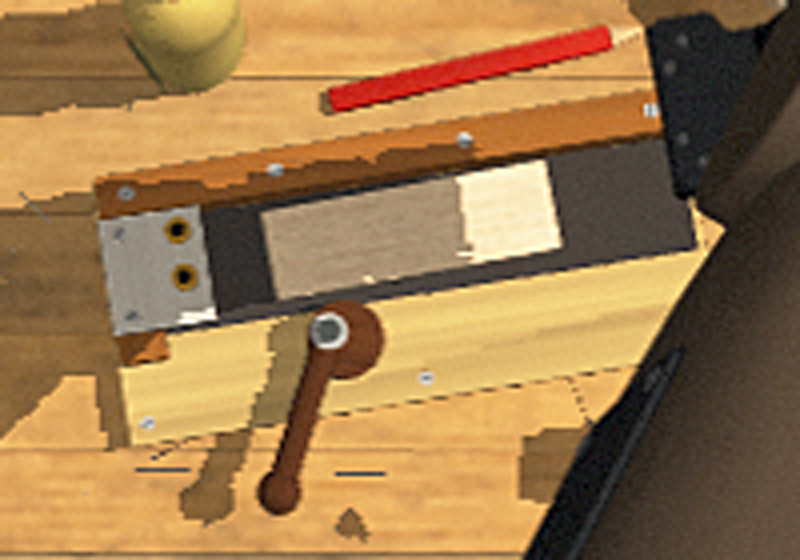

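The rail lies flat on the liner. In the crop its far end runs (262,212)–(278,300) and its near end (547,160)–(562,243). The bystanders haven't moved.

```bash
python3 - <<'E'
from h import *
im=optics.get_image("top")
for c in [(262,212),(278,300),(547,160),(562,243)]: print(w2j(world(im,c[0]/4+200,c[1]/4+140,z=37.5)).round(1))
for c in [(410,230),(510,205),(300,250)]: print(w2j(world(im,c[0]/4+200,c[1]/4+140)).round(1))
E
```

```text
[26.5 55.  37.5]
[-23.2  54.1  37.5]
[  29.7 -106.4   37.5]
[ -17.5 -106.4   37.5]
[  3.3 -24.3  37.9]
[  8.2 -81.6  37. ]
[ 2.2 37.6 37.8]
```

Request:
{"fn": "send_rows", "kwargs": {"deltas": [[0,-0.02,-0.08,0.05,0],[0,0,-0.07,0.1,0],[0,0,0,0.13,0],[0,0,0,0.13,0],[0,0,0,0.1,0],[0,0,0,0.03,0],[0,0,0,0,0],[0,0,0,0,0]]}}

```text
time_s: 6.55
ee_pos: [628.8, -266.0, 37.1]
tcp_rot: [3.13, 0.256, 0.003]
ft_force: [0.6, 0.2, -0.5]
finger_gap: 0.5
grasp_force: 0.0
```

```bash
python3 st.py
```

```text
6.55 jig [   1.2 -152.6   37.1] F [ 0.6  0.2 -0.5] gap 0.46693488555678014
toolx in jig deg -0.05 [-0.5   0.77  1.55 -0.    0.82  0.91]
```

Request:
{"fn": "send_rows", "kwargs": {"deltas": [[0,0,0,0.037,0],[0,0,0,0,0],[0,0,-0.05,0,0],[0,0,-0.05,0,0],[0,0,-0.03,0,0],[0,0,-0.03,0,0],[0,0,-0.03,0,0],[0,0,-0.03,0,0],[0,0,-0.03,0,0],[0,0,0,0,0]]}}

```text
time_s: 7.55
ee_pos: [615.6, -190.7, 24.4]
tcp_rot: [-3.131, -0.257, 0.001]
ft_force: [1.1, 0.1, 0.3]
finger_gap: 0.0
grasp_force: 0.0
```

```bash
python3 st.py
```

```text
7.55 jig [  0.5 -76.1  24.4] F [1.1 0.1 0.3] gap 0.013333827459545736
toolx in jig deg -0.03 [-0.4   0.74  1.66  0.    0.74  1.  ]
```

Request:
{"fn": "send_rows", "kwargs": {"deltas": [[0,0,-0.02,-0.004,0],[0,0,-0.02,0,0],[0,0,-0.015,0,0],[0,0,0,0,0],[0,0,0,0,0]]}}

```text
time_s: 8.05
ee_pos: [613.1, -175.5, 25.6]
tcp_rot: [-3.131, -0.256, 0.0]
ft_force: [0.6, 0.1, 0.1]
finger_gap: 0.6
grasp_force: 0.0
```

```bash
python3 st.py; python3 - <<'E'
from h import *
im=optics.get_image("side"); cv2.imwrite("pics/s3.png",cv2.resize(im["image"][200:340,220:400],None,fx=4,fy=4,interpolation=cv2.INTER_CUBIC))
E
```

```text
8.05 jig [  0.6 -60.8  25.6] F [0.6 0.1 0.1] gap 0.5894748980557253
toolx in jig deg -0.06 [-0.38  0.73  1.68 -0.    0.73  1.03]
```

View pics/s3.png

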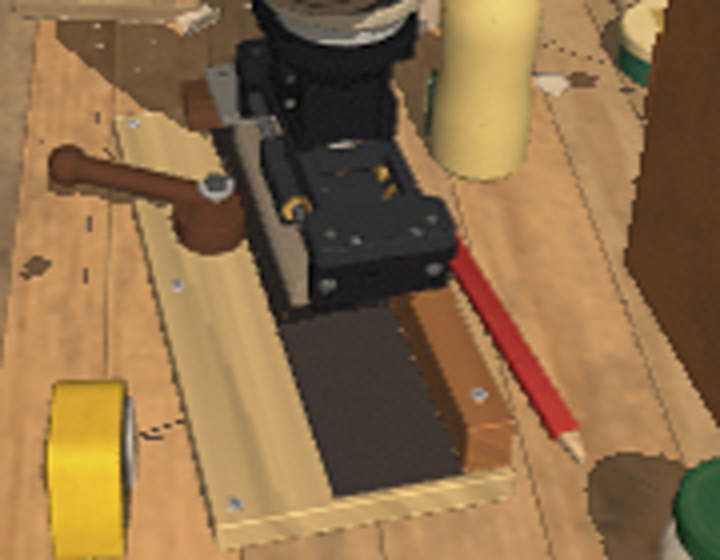

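The rail is sliding ahead of the fingers, with its near-left corner at (295,305). I'll finish the push in small steps.

Request:
{"fn": "send_rows", "kwargs": {"deltas": [[0,0,-0.01,0,0],[0,0,-0.01,0,0],[0,0,-0.007,0,0],[0,0,0,0,0]]}}

```text
time_s: 8.5
ee_pos: [611.8, -167.3, 25.6]
tcp_rot: [-3.131, -0.256, 0.0]
ft_force: [0.8, 0.2, 0.2]
finger_gap: 0.8
grasp_force: 0.0
```

Request:
{"fn": "send_rows", "kwargs": {"deltas": [[0,0,-0.007,0,0],[0,0,0,0,0]]}}

```text
time_s: 8.7
ee_pos: [611.5, -165.3, 25.7]
tcp_rot: [3.131, 0.256, 0.0]
ft_force: [0.5, -0.5, 0.5]
finger_gap: 0.5
grasp_force: 0.0
```

Request:
{"fn": "send_rows", "kwargs": {"deltas": [[0,0,-0.007,0,0],[0,0,0,0,0]]}}

```text
time_s: 8.9
ee_pos: [611.1, -163.3, 25.6]
tcp_rot: [3.131, 0.256, -0.0]
ft_force: [0.3, -0.2, -0.5]
finger_gap: 0.3
grasp_force: 0.0
```

```bash
python3 st.py
```

```text
8.9 jig [  0.6 -48.4  25.6] F [ 0.3 -0.2 -0.5] gap 0.3013258797748288
toolx in jig deg -0.07 [-0.37  0.73  1.69 -0.    0.72  1.04]
```

Request:
{"fn": "send_rows", "kwargs": {"deltas": [[0,0,-0.005,0,0],[0,0,0,0,0]]}}

```text
time_s: 9.1
ee_pos: [610.9, -161.8, 25.6]
tcp_rot: [3.131, 0.256, 0.0]
ft_force: [-0.1, 0.1, -1.1]
finger_gap: 0.7
grasp_force: 0.0
```

Request:
{"fn": "send_rows", "kwargs": {"deltas": [[0,0,-0.005,0,0],[0,0,0,0,0]]}}

```text
time_s: 9.3
ee_pos: [611.2, -161.2, 25.9]
tcp_rot: [3.13, 0.256, 0.002]
ft_force: [1.0, -5.6, -1.2]
finger_gap: 0.5
grasp_force: 2.5
```

Request:
{"fn": "send_rows", "kwargs": {"deltas": [[0,0,-0.005,0,0],[0,0,0,0,0]]}}

```text
time_s: 9.5
ee_pos: [611.4, -161.0, 26.2]
tcp_rot: [3.128, 0.256, 0.004]
ft_force: [-0.1, -13.0, 0.2]
finger_gap: 0.4
grasp_force: 6.2
```

Home against the stop, with a 13 N reaction and the TCP stalled at jig y ≈ -46. I'll back off, rise and check.

Request:
{"fn": "send_rows", "kwargs": {"deltas": [[0,0,0.04,0,0],[0,0,0.08,0,0],[0,0,0.02,-0.1,0],[0,0,0,-0.13,0],[0,-0.1,0.13,-0.1,0],[0,-0.1,0.13,0,0],[0,-0.1,0.13,0,0],[0,0,0,0,0],[0,0,0,0,0]]}}

```text
time_s: 10.4
ee_pos: [549.9, -325.8, 120.6]
tcp_rot: [-3.131, -0.252, 0.0]
ft_force: [-0.9, 0.4, -0.1]
finger_gap: 0.3
grasp_force: 0.0
```

```bash
python3 st.py; python3 - <<'E'
from h import *
im=optics.get_image("top"); cv2.imwrite("pics/t4.png",cv2.resize(im["image"][140:280,200:400],None,fx=4,fy=4,interpolation=cv2.INTER_CUBIC))
E
```

```text
10.4 jig [ -86.4 -198.7  120.6] F [-0.9  0.4 -0.1] gap 0.3063258172556928
toolx in jig deg -0.22 [-0.64  0.61  1.62  0.    0.91  0.77]
```

View pics/t4.png

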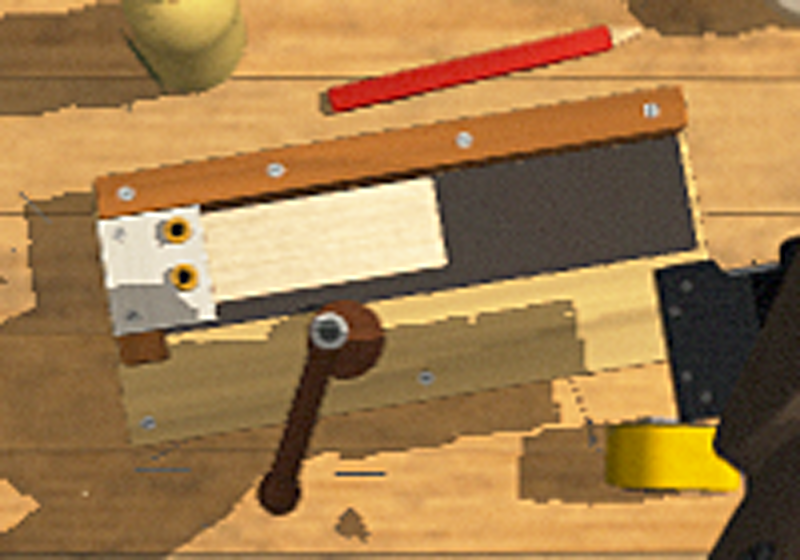

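The rail sits square under the plate, with its near end at crop (434,180)–(447,265). The lever is still open, with its ball at (278,492). I'll move over to the stop side of the lever.

Request:
{"fn": "send_rows", "kwargs": {"deltas": [[0,0,-0.1,0,0],[0,0,-0.15,0,0],[0,0,-0.15,0,0],[0,0,-0.15,0,0],[0,0,-0.15,0,0],[0,0,-0.15,0,0],[0,0,-0.13,0,0],[0,0,0,0,0],[0,0,0,0,0]]}}

```text
time_s: 11.35
ee_pos: [503.0, -33.0, 120.8]
tcp_rot: [3.131, 0.262, 0.0]
ft_force: [0.2, -1.2, 0.1]
finger_gap: 0.3
grasp_force: 0.0
```

```bash
python3 st.py
```

```text
11.35 jig [-84.7  97.8 120.8] F [ 0.2 -1.2  0.1] gap 0.3153208048398782
toolx in jig deg 0.14 [-0.2   0.45  1.95 -0.    0.74  1.21]
```

Request:
{"fn": "send_rows", "kwargs": {"deltas": [[0,0,0,0.11,0],[0,0,0,0.13,0],[0,0,0,0.063,0],[0,0,0,0,0],[0,-0.022,0.025,0,0],[0,-0.022,0.026,0,0],[0,-0.02,0.026,0,0],[0,-0.02,0.026,0,0],[0,0,0,0,0]]}}

```text
time_s: 12.25
ee_pos: [482.5, -70.5, 30.3]
tcp_rot: [3.131, 0.254, 0.001]
ft_force: [-0.4, -0.2, -0.1]
finger_gap: 0.4
grasp_force: 0.0
```

```bash
python3 st.py
```

```text
12.25 jig [-111.1   64.2   30.3] F [-0.4 -0.2 -0.1] gap 0.4287764087639324
toolx in jig deg -0.15 [-0.28  0.59  2.06 -0.    0.49  1.13]
```

Request:
{"fn": "send_rows", "kwargs": {"deltas": [[0,-0.01,0.028,0,0],[0,-0.01,0.028,0,0],[0,-0.004,0.032,0,0],[0,-0.004,0.032,0,0],[0,0.004,0.03,0,0],[0,0.004,0.03,0,0],[0,0,0,0,0]]}}

```text
time_s: 12.95
ee_pos: [486.0, -124.7, 29.6]
tcp_rot: [3.131, 0.254, -0.0]
ft_force: [-0.3, 0.8, -0.1]
finger_gap: 0.5
grasp_force: 0.0
```

```bash
python3 st.py; python3 - <<'E'
from h import *
im=optics.get_image("side"); cv2.imwrite("pics/s5.png",cv2.resize(im["image"][200:340,180:400],None,fx=3.5,fy=3.5,interpolation=cv2.INTER_CUBIC))
E
```

```text
12.95 jig [-116.6   10.2   29.6] F [-0.3  0.8 -0.1] gap 0.458916680380888
toolx in jig deg -0.12 [-0.38  0.6   2.02 -0.    0.52  1.03]
```

View pics/s5.png

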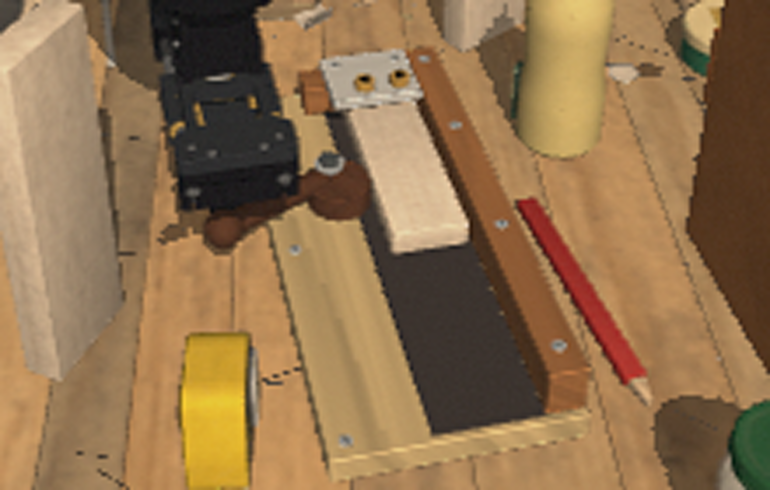

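The lever follows, its ball now at (222,232), and the rail is still in place. I'll continue the arc.

Request:
{"fn": "send_rows", "kwargs": {"deltas": [[0,0.012,0.03,0,0],[0,0.012,0.029,0,0],[0,0.013,0.018,0,0],[0,0,0,0,0]]}}

```text
time_s: 13.4
ee_pos: [501.2, -145.3, 29.7]
tcp_rot: [3.131, 0.255, 0.001]
ft_force: [-0.9, -0.6, -0.5]
finger_gap: 0.4
grasp_force: 0.1
```

Request:
{"fn": "send_rows", "kwargs": {"deltas": [[0,0.01,0.012,0,0],[0,0,0,0,0]]}}

```text
time_s: 13.6
ee_pos: [504.3, -147.8, 29.7]
tcp_rot: [3.131, 0.256, 0.0]
ft_force: [-0.2, 1.0, -0.1]
finger_gap: 0.4
grasp_force: 0.7
```

Request:
{"fn": "send_rows", "kwargs": {"deltas": [[0,0.01,0.01,0,0],[0,0,0,0,0]]}}

```text
time_s: 13.8
ee_pos: [507.0, -149.6, 29.6]
tcp_rot: [-3.13, -0.256, 0.003]
ft_force: [-4.3, 4.6, 1.4]
finger_gap: 0.4
grasp_force: 2.5
```

```bash
python3 st.py
```

```text
13.8 jig [-99.9 -17.9  29.6] F [-4.3  4.6  1.4] gap 0.44124924164528506
toolx in jig deg -0.07 [-0.41  0.62  1.96  0.    0.56  1.  ]
```

Contact force is rising, so I'll take small tangential steps (+x, -y).

Request:
{"fn": "send_rows", "kwargs": {"deltas": [[0,0.007,0.005,0,0],[0,0,0,0,0]]}}

```text
time_s: 14.0
ee_pos: [507.7, -149.9, 29.4]
tcp_rot: [-3.128, -0.256, 0.008]
ft_force: [-10.3, 7.4, 4.7]
finger_gap: 0.4
grasp_force: 6.1
```

Request:
{"fn": "send_rows", "kwargs": {"deltas": [[0,0.007,0.005,0,0],[0,0,0,0,0]]}}

```text
time_s: 14.2
ee_pos: [508.1, -150.1, 29.2]
tcp_rot: [-3.126, -0.256, 0.014]
ft_force: [-17.5, 11.2, 11.2]
finger_gap: 0.6
grasp_force: 10.4
```

Request:
{"fn": "send_rows", "kwargs": {"deltas": [[0,0.007,0.005,0,0],[0,0,0,0,0]]}}

```text
time_s: 14.4
ee_pos: [508.5, -150.2, 29.1]
tcp_rot: [-3.124, -0.256, 0.021]
ft_force: [-25.4, 15.0, 16.7]
finger_gap: 0.4
grasp_force: 15.1
```

```bash
python3 st.py
```

```text
14.4 jig [-98.5 -18.7  29.1] F [-25.4  15.   16.7] gap 0.39403286841757995
toolx in jig deg -0.03 [-0.41  0.63  1.94  0.    0.58  0.99]
```

Request:
{"fn": "send_rows", "kwargs": {"deltas": [[0,-0.03,-0.03,0,0],[0,-0.03,-0.1,-0.02,0],[0,0,-0.1,-0.1,0],[0,0,-0.13,-0.13,0],[0,0,-0.15,-0.1,0],[0,0,-0.15,0,0],[0,0,-0.15,0,0],[0,0,-0.1,0,0],[0,0,0,0,0]]}}

```text
time_s: 15.3
ee_pos: [453.4, 108.8, 129.3]
tcp_rot: [-3.131, -0.262, -0.003]
ft_force: [0.7, 0.1, 0.8]
finger_gap: 0.2
grasp_force: 0.0
```

```bash
python3 st.py; python3 - <<'E'
from h import *
im=optics.get_image("top"); cv2.imwrite("pics/t6.png",cv2.resize(im["image"][140:280,200:400],None,fx=4,fy=4,interpolation=cv2.INTER_CUBIC))
for x in models.boxes_of("top","lever_end")[:2]:
    p=w2j(x["location"]); print(p.round(1),x["score"],np.degrees(np.arctan2(p[1]-30,p[0]+45))%360)
E
```

```text
15.3 jig [-110.5  245.8  129.3] F [0.7 0.1 0.8] gap 0.2460596519503528
toolx in jig deg 0.14 [0.09 0.39 2.03 0.   0.71 1.5 ]
[-54.   10.5  40.9] 0.91 245.16592909421985
```

View pics/t6.png

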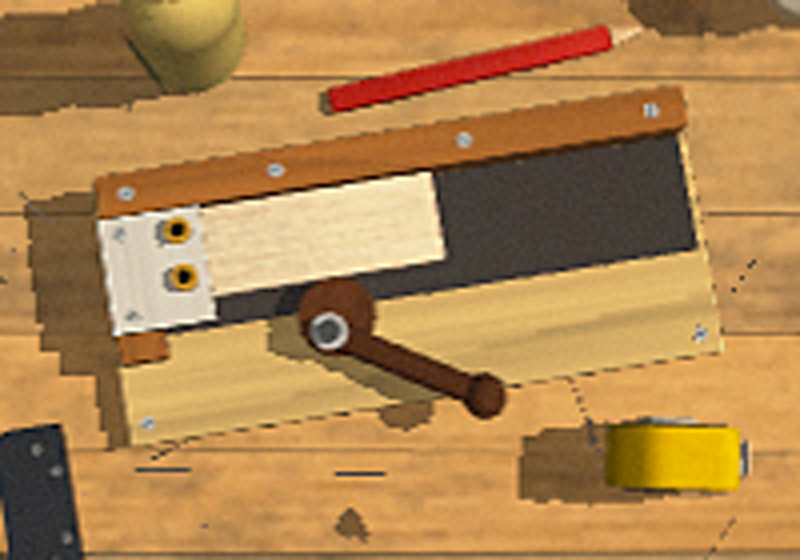

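```bash
python3 - <<'E'
from h import *
im=optics.get_image("top")
q=lambda u,v,z:w2j(world(im,u/4+200,v/4+140,z=z))
pv=q(330,330,45)
A=[]
for b in [(279,493),(485,395)]:
    p=q(*b,43.5); d=p-pv; A.append(np.degrees(np.arctan2(d[1],d[0]))%360); print(p.round(1),np.hypot(*d[:2]).round(1),A[-1].round(1))
print("swing rad",np.radians(A[1]-A[0]), pv.round(1))
for c in [(434,172),(445,260)]: print(q(*c,37.5).round(1))
E
```

```text
[-127.6   70.5   43.5] 92.9 153.2
[-93.4 -49.1  43.5] 91.8 237.9
swing rad 1.4777354814523713 [-44.6  28.7  45. ]
[ 33.1 -43.   37.5]
[-16.3 -40.6  37.5]
```

```bash
python3 - <<'E'
from h import *
im=optics.get_image("side"); cv2.imwrite("pics/s7.png",cv2.resize(im["image"][200:340,220:420],None,fx=4,fy=4,interpolation=cv2.INTER_CUBIC))
s0=lambda u,v,z:w2j(world(im,u/2.5+150,v/2.5+120,z=z))
a=s0(215,303,43.5)-s0(310,317,45); print("start side",np.degrees(np.arctan2(a[1],a[0]))%360,np.hypot(*a[:2]))
E
```

```text
start side 152.93913327701821 94.20582256180447
```

View pics/s7.png

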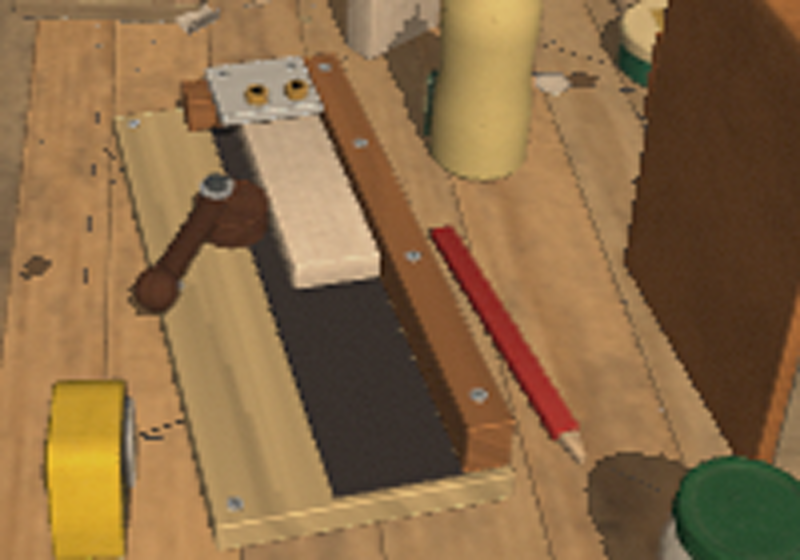

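```bash
python3 - <<'E'
from h import *
im=optics.get_image("side")
q=lambda u,v,z:w2j(world(im,u/4+220,v/4+200,z=z))
a=q(155,288,43.5)-q(217,183,45); print(np.degrees(np.arctan2(a[1],a[0]))%360,np.hypot(*a[:2]))
print(q(297,272,37.5),q(380,258,37.5), q(217,183,45)-[-45,30,45])
E
```

```text
237.4008857344901 93.9666238477937
[-12.71846104 -46.86615095  37.5       ] [ 35.16823316 -45.87020762  37.5       ] [3.46153267 0.30494714 0.        ]
```

```bash
python3 - <<'E'
from h import *
def edge(im,x,z,y0,y1,):
    ys=np.arange(y0,y1,0.5); uv=np.array([pix(im,j2w([x,y,z])) for y in ys],np.float32)
    g=cv2.cvtColor(im["image"],cv2.COLOR_BGR2GRAY).astype(np.float32)
    p=cv2.remap(g,uv[None,:,0],uv[None,:,1],cv2.INTER_LINEAR)[0]; p=cv2.GaussianBlur(p[None],(9,1),0)[0]
    d=np.gradient(p); i=np.argsort(-abs(d)); return ys[i[0]],d[i[0]].round(1)
for n in ("top","side"):
    im=optics.get_image(n)
    for x in (0,10,20): print(n,x,"near end",edge(im,x,37.5,-65,-20) , "bottom",edge(im,x,19.5,-65,-20))
    for x in (-25,-22,): print(n,"plate edge vs liner",edge(im,x,50,75,105))
    for x in (0,10,20): print(n,x,"plate far",edge(im,x,50,130,165))
    print(n,"base ends",[edge(im,x,18,-205,-175) for x in (-80,-60)],[edge(im,x,18,135,165) for x in (-80,-60)])
E
```

```text
top 0 near end (np.float64(-40.0), np.float32(18.0)) bottom (np.float64(-42.5), np.float32(19.9))
top 10 near end (np.float64(-41.0), np.float32(23.9)) bottom (np.float64(-42.5), np.float32(27.7))
top 20 near end (np.float64(-40.5), np.float32(28.3)) bottom (np.float64(-42.0), np.float32(25.1))
top plate edge vs liner (np.float64(90.0), np.float32(25.9))
top plate edge vs liner (np.float64(89.0), np.float32(25.4))
top 0 plate far (np.float64(146.0), np.float32(-17.5))
top 10 plate far (np.float64(145.5), np.float32(-15.0))
top 20 plate far (np.float64(145.0), np.float32(-16.2))
top base ends [(np.float64(-188.5), np.float32(12.5)), (np.float64(-190.0), np.float32(8.3))] [(np.float64(161.5), np.float32(11.6)), (np.float64(149.0), np.float32(-11.9))]
side 0 near end (np.float64(-58.0), np.float32(16.6)) bottom (np.float64(-39.0), np.float32(10.2))
side 10 near end (np.float64(-57.5), np.float32(10.1)) bottom (np.float64(-40.0), np.float32(16.7))
side 20 near end (np.float64(-59.0), np.float32(18.4)) bottom (np.float64(-39.0), np.float32(13.7))
side plate edge vs liner (np.float64(80.5), np.float32(11.3))
side plate edge vs liner (np.float64(80.5), np.float32(12.2))
side 0 plate far (np.float64(144.0), np.float32(-4.4))
side 10 plate far (np.float64(146.0), np.float32(-3.9))
side 20 plate far (np.float64(144.0), np.float32(-5.6))
side base ends [(np.float64(-203.5), np.float32(7.5)), (np.float64(-189.0), np.float32(-6.4))] [(np.float64(138.0), np.float32(-1.0)), (np.float64(147.5), np.float32(-2.6))]
```

The near end is at y ≈ -40, so the rail is home. The lever is at about 238°, its hard end, and the rail is flush with the fence. I'll hand in.

```bash
python3 -c "
from workcell import robot; print(robot.close_job())"
```

```text
the job is handed in; nothing more can be done
None
```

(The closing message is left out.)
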